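Start and screw home a gearbox filler plug

ROBOT

A 7-joint arm with a two-finger parallel gripper is mounted at the origin on the work surface. World frame = base frame: x ahead of the robot, y to its left, z up, the work surface at z = 0. Lengths are in m, angles in rad, forces in N, time in s.
With the tool pointing down it reaches from about 0.4 to 0.85 m from the base axis. Payload 10.4 kg.
Tool frame: the origin (TCP) lies at the very end of the fingers, on their centre line; the grasp point (between the pads) lies 19 mm behind it; z points along the fingers, y is the direction in which the jaws open and shut (so a half turn about z gives the same grasp; the last joint's range is limited). The gripper opens to 85 mm and grips with 20 to 120 N. Pads are 22 mm wide; open, the fingers measure 114 mm over their backs; the gripper's body (76 mm by 85 mm) begins 54 mm behind the grasp point. The pads swing forward as they close: fully open they stand 13 mm farther back than shut.
Start: joints at [-0.023, 0.332, -0.065, 1.46, 0.022, 1.35, -0.088], TCP at [0.625, 0, 0.231] pointing down, gripper open.
Joint ranges: [-2.6, 2.6], [-0.5, 2.12], [-1.47, 1.34], [0.16, 2.42], [-1.27, 4.41], [0.06, 2.06], [-2.6, 2.6]. Speed limits (rad/s): [2.22, 2.22, 2.79, 2.79, 3.14, 3.14, 3.14].

INTERFACE

Orientations are given as a unit quaternion [x, y, z, w].
In Python, from workcell import manip gives the robot as it stands.
- The arm moves only by the tool arm_command, never from a script. Its arguments are lists of equal length, an entry for each row: "slide": the shift along the tool's x, y, z in mm, a list of three; "turn": the turn about the tool's z in degrees; "grip": the closure, from 0 (fully open) to 1 (shut). In form: {"slide": [[tx, ty, tz], ...], "turn": [turn, ...], "grip": [grip, ...]}. A call has 1 to 10 rows; each row shifts and turns the commanded pose from where the row before left it, along the tool's axes as they then stand; what a row does not reach is not made up. A row lasts 1/12 s, in which the tool goes at most 41.7 mm and 7.16 degrees, less where a joint would pass 70% of its speed; a pose out of reach is approached as far as the arm can. A call with a gripper value outside its range is refused whole. The fingers move at their own pace and stop on an object; "newtons" is the grip in N (left out, the last holds). Time passes only in rows, so rows that do not move let the fingers close. It gives the time, the measured TCP pose, the force and the opening at its end, in the units of the state.
- manip.get_obs(): the state, without advancing time (a new reading comes with each control period).
- manip.camera(name): name is "scene" or "side" or "wrist"; returns the picture (420x560x3 uint8, blue, green, red); there is no depth.
- manip.camera_info(name): a dict with "fx", "fy", "cx", "cy" (pixels), "dist_coeffs" ([k1, k2, p1, p2, k3] as OpenCV has them; the pictures are not rectified), "rvec" (rotation vector, rad) and "tvec" (3), from world to camera coordinates, as OpenCV has them. Camera axes: x right, y down, z forward; pixel columns grow to the right and rows downward; lengths in m; the calibration is good to about 2 mm. A picture is of the moment at which its call begins: read the wrist's pose just before it. camera_info takes no time and is no camera call; for the wrist camera it gives the pose at the moment of the call.
- manip.hand_in(): hands the job in, once; it reports no verdict.
Trained networks look in the newest picture that a camera, given by its name, has taken for a name from the list of things; names that differ only in an ending like _2 or _b are one class to them, and where a whole thing is asked for, a point or a joint stands for the part that bears it (a point fixed in the world has none). Each returns a list of dicts, best first, with "score" (0 to 1); they miss things now and then, are a little off and sometimes report something else, mostly with a low value. They report only what shows in the picture. A call takes as long as a camera call. They do not tell look-alikes from the thing itself.
- manip.cut_out(target, camera): "pixels" (420x560 bool, what is visible of it).
- manip.tip_of(target, camera): "xyz" ([x, y, z] in m, in the coordinates of the camera as it stood for that picture, good to about 4 mm: a listed point, or the origin of a listed thing).
The state is a dict: "clock": time; "joint_pos": joint angles; "joint_velocities": joint speeds; "tau": joint torques, N m; "position": TCP position; "ee_rot": TCP orientation; "ft_force": force on the tool from outside, world axes, zero at the start; "torque": the same for the moment, N m; "grip_width": opening from 0.0 (shut) to 1.0 (fully open).
Only numpy, scipy, OpenCV 4.12 (cv2) and the standard library are available. Lean on these libraries where they do the work, as an engineer would, in place of code of your own. Each camera call takes 0.05 s, during which the arm holds its last target.

TASK

Take the steel filler plug from the red tray, set it upright in the neck of the gearbox with its yellow stripe in line with the yellow marks on the neck, and with light downward pressure turn it backward (anticlockwise from above) until it drops into the thread start. Then screw it clockwise until its flange is fully home on the neck's rim, only hand-tight, and let go. Never force or overtighten it, and leave the other things on the bench where they are.

Things in the scene. Friction and masses are not known exactly. Their poses are not given: they have to be found in the camera images.
- plug: Loose steel filler plug, 0.2 to 0.33 kg, standing upright on its foot in the tray; origin at the centre of its foot, z up its axis. From the foot: round shank 34 mm diameter, 27 mm long, chamfered end; round flange 54 mm diameter, 6 mm thick; square head. Yellow stripes on the flange and head top run along the plug's x axis.
- plug_head (a point): Centre of the plug's square head, to hold it by: 45 mm above the foot, 26 x 26 mm with sides square to the plug's x and y, 24 mm high (33 to 57 mm above the foot). Axes as the plug.
- plug_lugs (a point): Point on the plug's axis, 9.5 mm above the foot, level with its two thread lugs, which stand out 4.5 mm from the shank on the plug's +x and -x sides (4 mm high, 7 mm wide). A half turn of the plug makes no difference.
- plug_seat (a point): Centre of the flange's underside on the plug's axis, 27 mm above the foot; axes as the plug. When the plug is home this point meets neck.
- gearbox: Fixed aluminium gearbox housing, 230 x 160 x 70 mm high, lying on the bench; origin at the centre of its underside. A round filler neck with a brass two-start quick thread stands on it. Pressing or jamming the plug on it with over 40 N before the flange is home ruins the thread; so does overtightening (over about 0.6 N m; 0.1 to 0.3 N m is plenty).
- neck (a point): Centre of the filler neck's rim, 105 mm above the bench, 35 mm above the housing's top; axes as the housing, z up. The neck is 62 mm outside and 46 mm inside diameter. Two yellow marks on the rim lie on this point's +x and -x sides. The plug's shank has 1.3 mm clearance all round in the thread.
- crest (a point): Point on the neck's axis 6 mm below the rim: height of the thread's flat crest. Set in with its stripe along the marks, the plug rests its lugs here, flange underside 14 mm above the rim. The thread start differs each time and is not in the readings: it comes 0.3 to 1.45 rad backward (anticlockwise from above) from there. Turned forward on the crest, the lugs jam on a stop tooth.
- thread (a point): Point on the neck's axis 14.5 mm below the rim: the thread start. The plug drops 9 mm into it, to flange underside 5 mm above the rim; there it can turn at most 0.35 rad farther back. Clockwise it goes down 4.5 mm per rad, with 1.5 mm axial play. The flange meets the rim after 0.9 to 1.3 rad when pressed lightly; the thread is tight after 1.25 to 1.65 rad.
- tray: Fixed red parts tray, 190 x 160 mm, 18 mm high, walls and floor 4 mm thick; origin at the centre of its underside.
- washer: Bystander: copper washer 32 mm diameter, 5 mm thick, in the tray.
- socket: Bystander: steel socket 24 mm diameter, 34 mm high, standing in the tray.
- wrench: Bystander: wrench lying on the bench.
- screwdriver: Bystander: screwdriver lying on the bench.
- jar: Bystander: white jar 84 mm diameter, 130 mm high.
- can: Bystander: can 66 mm diameter, 120 mm high.
- drum: Bystander: steel ring 110 mm diameter, 45 mm high.
Not all that is in view belongs to the job. Leave any brown or purple look-alike of the plug alone.

How it is judged:
By the outcome, as a careful person would: the job done as asked, in the order asked, and still so for the second after the job is handed in, with the robot touching nothing.
It also fails if it takes over 64 s, if anything falls off the work surface, if the arm or the gripper's body presses on something with over 40 N, if the wrist force passes 120 N, or if a joint passes its speed limit or range.

## Working session

There is one attempt and no reset: what is moved stays moved. The work goes in short steps, Python scripts to look and compute and a tool call to move; the robot and the scene stay as the last step left them, time stands still between calls to the robot, and variables do not carry over. Pictures are saved under pics/ and viewed, and the job is handed in when it is done.

Besides the shell and the picture viewer there is one more tool, called after ">>>" by a JSON object that holds its "fn" and its "kwargs". arm_command: Moves the arm, as the interface text tells. Its arguments: {"type":"object","properties":{"slide":{"type":"array","items":{"type":"array","items":{"type":"number"}}},"turn":{"type":"array","items":{"type":"number"}},"grip":{"type":"array","items":{"type":"number"}},"newtons":{"type":"number"}},"required":["slide","turn","grip"]}

```bash
mkdir -p pics; ls
cat > h.py <<'E'
import numpy as np, cv2
from workcell import manip
from scipy.spatial.transform import Rotation as R
def info(n):
    c=manip.camera_info(n);K=np.array([[c['fx'],0,c['cx']],[0,c['fy'],c['cy']],[0,0,1]]);Rm=cv2.Rodrigues(np.array(c['rvec'],float))[0]
    return K,np.array(c['dist_coeffs'],float),Rm,np.array(c['tvec'],float).ravel()
def c2w(i,p): return i[2].T@(np.array(p)-i[3])
def proj(i,P):
    return cv2.projectPoints(np.array(P,float).reshape(-1,1,3),cv2.Rodrigues(i[2])[0],i[3],i[0],i[1])[0].reshape(-1,2)
def ray(i,uv,z):
    n=cv2.undistortPoints(np.array(uv,float).reshape(-1,1,2),i[0],i[1]).reshape(-1,2)
    d=np.c_[n,np.ones(len(n))]@i[2]; o=-i[2].T@i[3]
    return o+d*((z-o[2])/d[:,2])[:,None]
def st():
    o=manip.get_obs(); print('t',round(o['clock'],3),'pos',np.round(o['position'],4),'yaw xyz',np.round(R.from_quat(o['ee_rot']).as_euler('xyz'),4),'F',np.round(o['ft_force'],1),'T',np.round(o['torque'],2),'g',round(o['grip_width'],3)); return o
E
python3 - <<'E'
from h import *
st()
for n in ['scene','side','wrist']:
    im=manip.camera(n); cv2.imwrite(f'pics/{n}0.png',im)
    i=info(n)
    for t in ['plug','neck','gearbox'] :
        for r in manip.tip_of(t,n)[:4]:
            w=c2w(i,r['xyz']); print(n,t,round(r['score'],2),np.round(w,3),np.round(proj(i,w)[0]))
st()
E
```

```text
pics
t 0.0 pos [0.6246 0.     0.2305] yaw xyz [-3.1401e+00  1.0000e-04  1.5709e+00] F [ 0.3 -0.4 -0.5] T [-0.03  0.    0.01] g 1.0
scene plug 0.71 [0.372 0.21  0.003] [400. 225.]
scene plug 0.65 [0.538 0.373 0.001] [435. 298.]
scene plug 0.57 [0.511 0.234 0.008] [384. 261.]
scene neck 0.73 [ 0.487 -0.217  0.108] [242. 155.]
scene gearbox 0.73 [ 0.518 -0.228  0.002] [234. 190.]
scene gearbox 0.46 [ 0.672 -0.428  0.002] [144. 190.]
scene gearbox 0.45 [ 0.543  0.2   -0.001] [364. 265.]
scene gearbox 0.26 [ 0.487 -0.219  0.096] [241. 158.]
side plug 0.81 [0.534 0.374 0.   ] [286. 343.]
side plug 0.72 [0.371 0.217 0.   ] [369. 293.]
side plug 0.56 [0.513 0.236 0.001] [305. 293.]
side neck 0.9 [ 0.483 -0.22   0.107] [333. 150.]
side gearbox 0.55 [ 0.516 -0.231 -0.003] [321. 180.]
side gearbox 0.33 [0.511 0.237 0.001] [305. 293.]
wrist gearbox 0.92 [ 0.516 -0.228 -0.001] [190. 368.]
t 0.6 pos [0.625  0.     0.2313] yaw xyz [ 3.1415 -0.      1.5708] F [-0.5 -0.4  0.4] T [0.01 0.   0.  ] g 0.998
```

View pics/scene0.png

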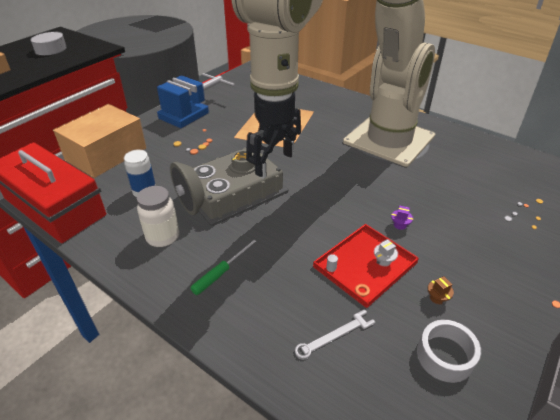

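View pics/side0.png

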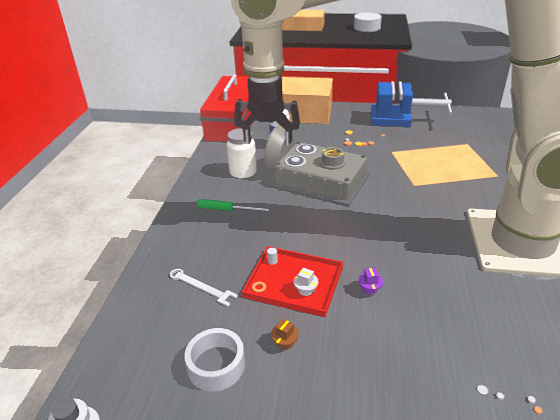

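View pics/wrist0.png

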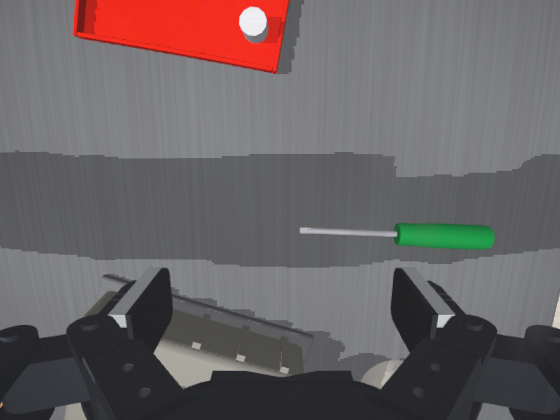

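Run:
```python
import cv2,numpy as np
a=cv2.imread('pics/scene0.png');b=cv2.imread('pics/side0.png')
c=cv2.resize(a[190:300,340:460],(480,440),interpolation=3);d=cv2.resize(b[250:350,240:400],(704,440)[:2],interpolation=3)
cv2.imwrite('pics/crop0.png',np.hstack([c,d])[:, :] if 0 else cv2.resize(np.hstack([c,d]),(800,297)))
e=cv2.resize(a[120:200,180:300],(600,400),interpolation=3);cv2.imwrite('pics/crop1.png',e)
```

```text
(no output)
```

View pics/crop0.png

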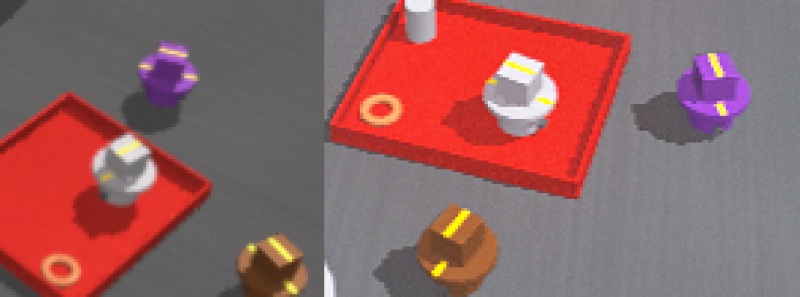

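View pics/crop1.png

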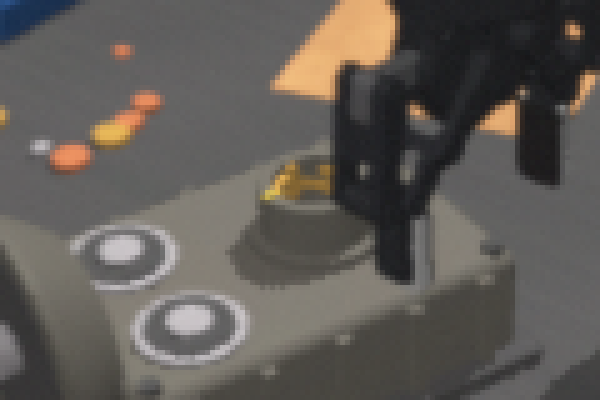

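Candidates are purple at scene (402,217), brown at (438,290), and steel-white standing inside the red tray at (385,255). The crop confirms that the steel one in the tray is the plug. Next I'll get closer wrist views.

Run:
```python
from h import *
i=info('wrist'); print('cam pos',-i[2].T@i[3],'fwd',i[2][2],'right',i[2][0], i[0][0])
# project neck and plug for hypothetical tool positions
for T in [(0.512,0.10,0.23),(0.512,0.13,.23),(.485,-.30,.25)]:
    d=np.array(T)-np.array([0.625,0,.231]); 
    print(T,proj(i,np.array([.512,.235,.06])-d),proj(i,np.array([.485,-.218,.105])-d))
```

```text
cam pos [0.62522721 0.06490089 0.37431486] fwd [ 8.28188683e-04 -2.56978497e-01 -9.66416766e-01] right [9.99999443e-01 8.45792754e-04 6.32064439e-04] [369.95421651   0.         281.22184715]
(0.512, 0.1, 0.23) [[280.75490403  24.10495422]] [[253.89566862 510.06837557]]
(0.512, 0.13, 0.23) [[280.73228252  64.07129325]] [[254.64563595 529.42919438]]
(0.485, -0.3, 0.25) [[ 307.29678271 -308.94894728]] [[280.69283234  91.91348969]]
```

>>> {"fn": "arm_command", "kwargs": {"slide": [[30, -19, 0], [30, -19, 0], [30, -19, 0], [30, -19, 0], [30, -19, 0], [30, -18, 0], [0, 0, 0], [0, 0, 0], [0, 0, 0]], "turn": [0, 0, 0, 0, 0, 0, 0, 0, 0], "grip": [0, 0, 0, 0, 0, 0, 0, 0, 0]}}

```text
clock: 1.35
position: [0.5124, 0.1794, 0.2315]
ee_rot: [0.707, 0.707, 0.0, 0.0]
ft_force: [-0.4, -0.0, 0.3]
grip_width: 1.001
```

Run:
```python
from h import *
o=st();print(np.round(o['joint_pos'],2)); i=info('wrist'); im=manip.camera('wrist'); cv2.imwrite('pics/w1.png',im)
for t in ['plug_head','plug_seat','plug']:
    for r in manip.tip_of(t,'wrist')[:3]:
        w=c2w(i,r['xyz']); print(t,round(r['score'],2),np.round(w,4),np.round(proj(i,w)[0]))
hsv=cv2.cvtColor(im,cv2.COLOR_BGR2HSV)
m=cv2.inRange(hsv,(22,120,120),(35,255,255)); n,l,s,c=cv2.connectedComponentsWithStats(m)
for k in range(1,n):
    if s[k,4]>8: print(s[k],c[k])
import pickle; pickle.dump((i,m),open('w1.pkl','wb'))
```

```text
t 1.35 pos [0.5124 0.1794 0.2315] yaw xyz [3.1411e+00 4.0000e-04 1.5705e+00] F [-0.4 -0.   0.3] T [ 0.   -0.04 -0.02] g 1.001
[-0.24  0.16 -0.2   1.67  0.03  1.31 -0.45]
plug_head 0.95 [0.5121 0.2252 0.0482] [280. 138.]
plug_head 0.59 [0.3739 0.2118 0.0436] [127. 154.]
plug_seat 0.8 [0.5111 0.229  0.0289] [279. 132.]
plug_seat 0.67 [0.3735 0.2092 0.0298] [132. 155.]
plug 0.72 [0.5063 0.2305 0.0065] [274. 130.]
plug 0.62 [0.3726 0.208  0.0009] [143. 153.]
[252 118  14   9  58] [258.39655172 122.0862069 ]
[266 125  43  19 199] [286.72864322 133.95477387]
[117 129   7  13  47] [120.06382979 134.95744681]
[111 147  14  26 112] [117.5 159.5]
[133 172   8  13  45] [136.6        177.68888889]
```

View pics/w1.png

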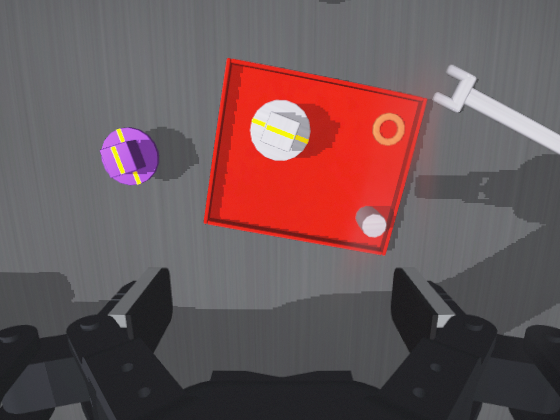

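The steel plug is at wrist (280,131), stripe running from (251,122) to (307,140). The purple look-alike is at (130,156). Next I'll fit the stripe and the flange.

Run:
```python
from h import *
import pickle
i,m=pickle.load(open('w1.pkl','rb')); im=cv2.imread('pics/w1.png')
cv2.imwrite('pics/w1c.png',cv2.resize(im[90:170,230:330],(800,640),interpolation=3)[:600])
hsv=cv2.cvtColor(im,cv2.COLOR_BGR2HSV)
w=((hsv[...,1]<60)&(hsv[...,2]>110))|(m>0); w[:, :235]=0; w[:,330:]=0; w[:85]=0; w[175:]=0
n,l,s,c=cv2.connectedComponentsWithStats(w.astype(np.uint8)); k=1+np.argmax(s[1:,4]); print(s[k])
cn=max(cv2.findContours((l==k).astype(np.uint8),0,1)[0],key=len); 
P=ray(i,cv2.convexHull(cn).reshape(-1,2),0.035)[:,:2]
(cx,cy),r=cv2.minEnclosingCircle(P.astype(np.float32)*1000); print('flange',cx,cy,r)
ys,xs=np.nonzero(m[100:165,240:320]); uv=np.c_[xs+240,ys+100]
for sel,z in [((uv[:,0]>266)&(uv[:,0]<292),.061),(uv[:,0]>297,.037),(uv[:,0]<265,.037)]:
    q=ray(i,uv[sel],z)[:,:2]; mu=q.mean(0); u,S,v=np.linalg.svd(q-mu); a=np.arctan2(v[0,1],v[0,0]); print(mu*1000,(a+np.pi/2)%np.pi-np.pi/2,sel.sum())
```

```text
[ 250  100   60   60 2778]
flange 511.65966796875 231.10386657714844 26.844257354736328
[511.02938248 231.27769731] -0.38289525598012975 125
[532.13015452 223.46909096] -0.412291024191656 51
[492.48881119 238.44589607] -0.37754009402593147 57
```

View pics/w1c.png

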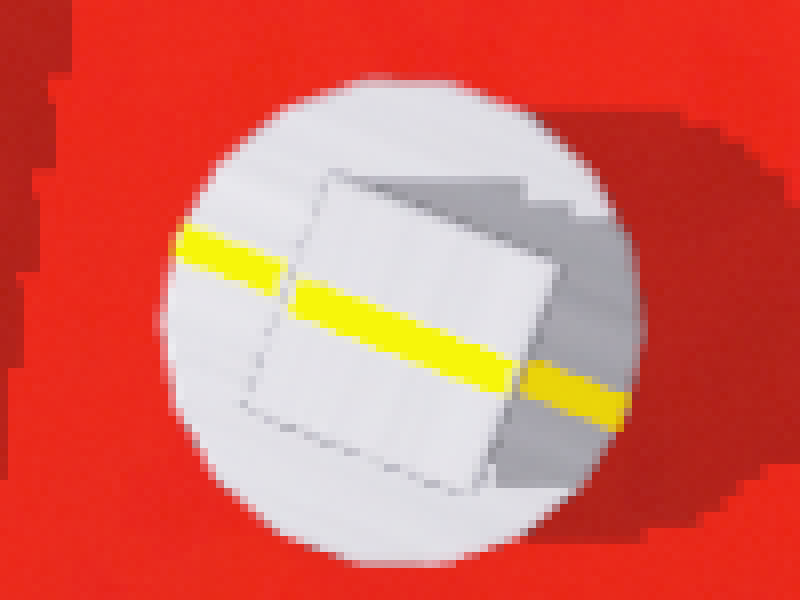

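Plug at (0.5117, 0.2312), yaw about -0.37 rad, so I'll approach with turn +21°. The TCP stays above the flange top (z≈0.037).

>>> {"fn": "arm_command", "kwargs": {"slide": [[26, -0.5, 30], [26, 0, 30], [0, 0, 30], [0, 0, 30], [0, 0, 30], [0, 0, 20], [0, 0, 17], [0, 0, 0], [0, 0, 0]], "turn": [0, 0, 7, 7, 7, 0, 0, 0, 0], "grip": [0, 0, 0, 0, 0, 0, 0, 0, 0]}}

```text
clock: 2.3
position: [0.5114, 0.2313, 0.0439]
ee_rot: [0.824, 0.566, -0.001, -0.0]
ft_force: [-0.4, -0.4, 0.6]
grip_width: 1.0
```

Run:
```python
from h import *
o=st();print(np.round(o['joint_pos'],2)); 
a=manip.camera('scene');b=manip.camera('side'); 
c=cv2.resize(a[150:310,300:460],(400,400),interpolation=3);d=cv2.resize(b[190:350,230:390],(400,400),interpolation=3)
cv2.imwrite('pics/g1.png',np.hstack([c,d]))
```

```text
t 2.3 pos [0.5114 0.2313 0.0439] yaw xyz [-3.1405e+00  1.2000e-03  1.2034e+00] F [-0.4 -0.4  0.6] T [ 0.02 -0.03  0.03] g 1.0
[-0.35  0.38 -0.18  1.82  0.08  0.95 -0.94]
```

View pics/g1.png

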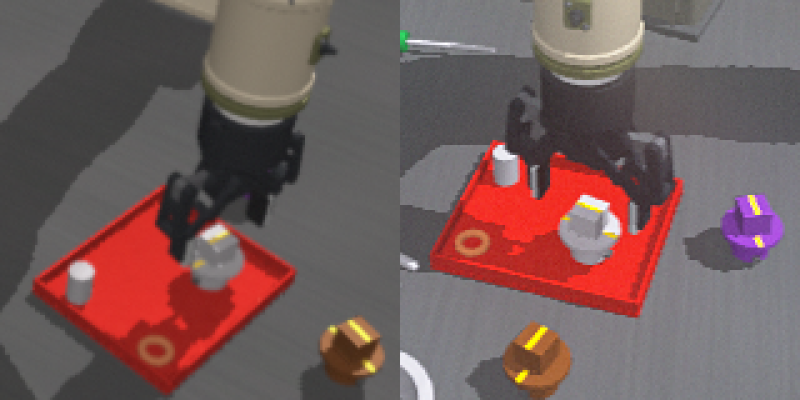

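Run:
```python
from h import *
p=np.array(manip.get_obs()['position'])
for n,(x0,y0),off in [('scene',(300,150),0),('side',(230,190),400)]:
    i=info(n)
    for P in [p,p+[0,0,.013],[.5117,.2312,.061],[.5117,.2312,.037]]:
        print(n,np.round((proj(i,P)[0]-[x0,y0])*2.5+[off,0]))
print(manip.camera_info('wrist')['tvec'])
im=manip.camera('wrist');cv2.imwrite('pics/w2.png',im)
```

```text
scene [215. 249.]
scene [217. 239.]
scene [217. 236.]
scene [213. 254.]
side [587. 218.]
side [587. 208.]
side [588. 205.]
side [588. 225.]
[-0.39584646  0.40151212  0.30075837]
```

View pics/w2.png

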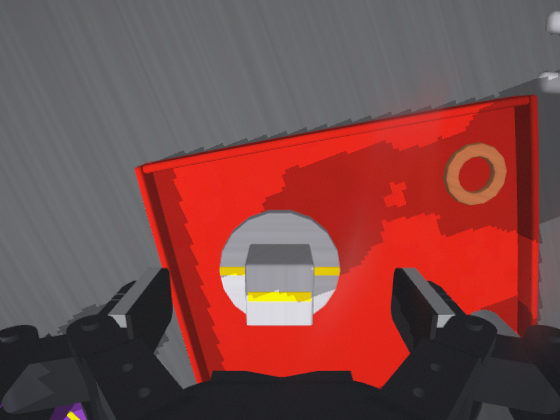

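The head at wrist (280,290) is centred and square between the fingers, so I'll close.

>>> {"fn": "arm_command", "kwargs": {"slide": [[0, 0, 0], [0, 0, 0], [0, 0, 0], [0, 0, 0], [0, 0, 0], [0, 0, 0], [0, 0, 0], [0, 0, 0]], "turn": [0, 0, 0, 0, 0, 0, 0, 0], "grip": [1, 1, 1, 1, 1, 1, 1, 1], "newtons": 50}}

```text
clock: 3.12
position: [0.5119, 0.2322, 0.0447]
ee_rot: [0.824, 0.566, 0.0, 0.0]
ft_force: [0.2, -1.0, 5.5]
grip_width: 0.293
```

Run:
```python
from h import *
st()
im=manip.camera('wrist');cv2.imwrite('pics/w3.png',im)
```

```text
t 3.117 pos [0.5119 0.2322 0.0447] yaw xyz [ 3.1410e+00 -6.0000e-04  1.2042e+00] F [ 0.2 -1.   5.5] T [-0.03  0.05  0.01] g 0.293
```

View pics/w3.png

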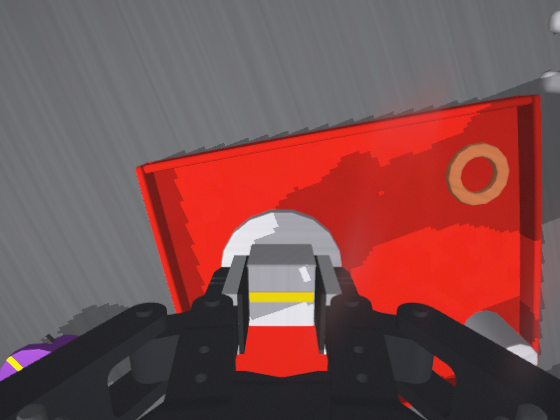

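>>> {"fn": "arm_command", "kwargs": {"slide": [[0, 0, 10], [0, 0, -15], [0, 0, -20], [0, 0, -30], [0, 0, -35], [0, 0, -35], [0, 0, -35], [0, 0, -30], [0, 0, 0]], "turn": [0, 0, 0, 0, 0, 0, 0, 0, 0], "grip": [1, 1, 1, 1, 1, 1, 1, 1, 1]}}

```text
clock: 3.92
position: [0.5135, 0.2331, 0.2404]
ee_rot: [0.824, 0.566, 0.004, 0.001]
ft_force: [1.9, 0.3, -2.0]
grip_width: 0.286
```

My first row there went 10 mm down instead of up, which was a slip. I'll check that the grasp and scene are unharmed.

Run:
```python
from h import *
st()
im=manip.camera('wrist');cv2.imwrite('pics/w4.png',im); s=manip.camera('side'); cv2.imwrite('pics/s4.png',s); st()
i=info('wrist')
for r in manip.tip_of('plug_seat','wrist')[:2]+manip.tip_of('plug','side')[:3]: print(r['score'],np.round(c2w(i,r['xyz']),4))
```

```text
t 3.917 pos [0.5135 0.2331 0.2404] yaw xyz [ 3.1359 -0.0061  1.2042] F [ 1.9  0.3 -2. ] T [ 0.07 -0.04 -0.04] g 0.286
t 4.017 pos [0.5116 0.2321 0.2345] yaw xyz [ 3.1409e+00 -6.0000e-04  1.2043e+00] F [-0.9 -0.8 -3.6] T [-0.02  0.03 -0.03] g 0.287
0.97 [0.5122 0.229  0.2224]
0.91 [0.5342 0.372  0.0232]
0.73 [ 0.5367 -0.2063 -0.6132]
0.64 [ 0.3452 -0.1897 -0.4898]
0.62 [ 0.4635  0.0145 -0.5449]
```

View pics/w4.png

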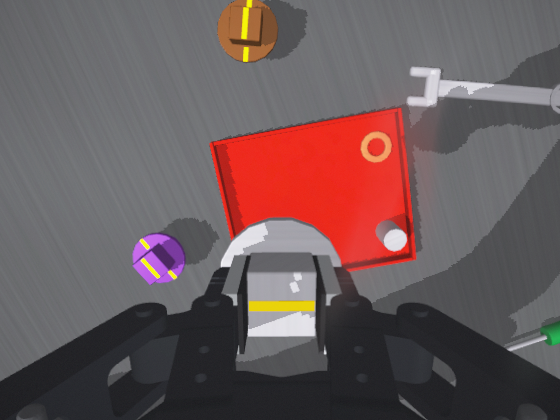

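View pics/s4.png

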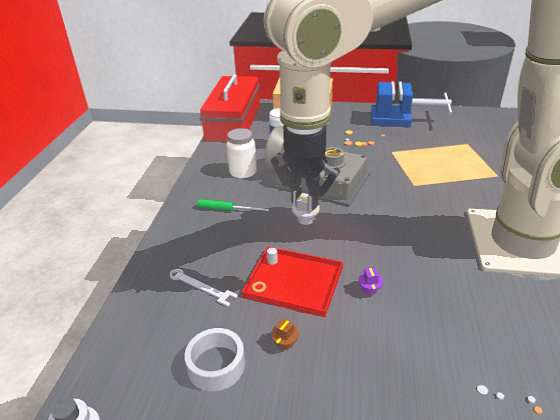

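The plug is held and nothing else was disturbed. I'll measure how it sits in the hand from w3 and w4.

```bash
cat > hand.py <<'E'
from h import *
from scipy.optimize import least_squares
# camera pose in tool frame from live info
def camtool():
    o=manip.get_obs(); i=info('wrist'); Rt=R.from_quat(o['ee_rot']).as_matrix(); p=np.array(o['position'])
    # Xc = Rc Xw + t ; Xw = Rt Xt + p
    return (i[0],i[1],i[2]@Rt,i[2]@p+i[3])
def meas(im,show=False):
    hsv=cv2.cvtColor(im,cv2.COLOR_BGR2HSV)
    m=cv2.inRange(hsv,(22,120,100),(35,255,255)); m[:270]=0; m[330:]=0; m[:,:235]=0; m[:,330:]=0
    n,l,s,c=cv2.connectedComponentsWithStats(m); k=1+np.argmax(s[1:,4]); 
    return s[k],c[k]
if __name__=='__main__':
    ct=camtool()
    for f in ['w3','w4']:
        im=cv2.imread(f'pics/{f}.png'); s,c=meas(im); print(f,s,c)
        cv2.imwrite(f'pics/{f}c.png',cv2.resize(im[195:345,205:355],(600,600),interpolation=2))
    # model: foot at tool (dx,0,zf) with axis -z tool; print predictions
    for dx in (-.004,-.002,0,.002):
        for off in (.034,.038,.042):
            top=[dx,0,off-.057]; fl=off-.033
            e=proj(ct,[[dx,-.013,off-.057],[dx,.013,off-.057],[dx+.013,0,off-.057],[dx-.013,0,off-.057],[dx+.027,0,fl],[dx+.027,0,off-.027]])
            print(dx,off,'stripe u',e[0,0].round(1),e[1,0].round(1),'v',e[:2,1].mean().round(1),'back/front v',e[2,1].round(1),e[3,1].round(1),'flange top/bot v',e[4,1].round(1),e[5,1].round(1))
E
python3 hand.py
```

```text
w3 [250 292  64  10 634] [281.20189274 296.5       ]
w4 [249 301  66  10 659] [281.45068285 305.49317147]
-0.004 0.034 stripe u 244.5 316.0 v 312.0 back/front v 279.3 343.0 flange top/bot v 222.2 218.2
-0.004 0.038 stripe u 245.5 315.1 v 306.6 back/front v 274.6 336.9 flange top/bot v 219.5 215.7
-0.004 0.042 stripe u 246.4 314.2 v 301.4 back/front v 270.1 331.0 flange top/bot v 216.9 213.3
-0.002 0.034 stripe u 244.3 316.2 v 307.1 back/front v 274.1 338.4 flange top/bot v 217.4 213.6
-0.002 0.038 stripe u 245.3 315.2 v 301.7 back/front v 269.5 332.3 flange top/bot v 214.9 211.2
-0.002 0.042 stripe u 246.3 314.3 v 296.7 back/front v 265.2 326.6 flange top/bot v 212.4 208.9
0 0.034 stripe u 244.2 316.4 v 302.1 back/front v 268.8 333.7 flange top/bot v 212.6 209.0
0 0.038 stripe u 245.2 315.4 v 296.9 back/front v 264.4 327.7 flange top/bot v 210.2 206.7
0 0.042 stripe u 246.2 314.4 v 291.9 back/front v 260.2 322.1 flange top/bot v 207.8 204.5
0.002 0.034 stripe u 244.0 316.5 v 297.1 back/front v 263.5 329.0 flange top/bot v 207.8 204.3
0.002 0.038 stripe u 245.0 315.5 v 292.0 back/front v 259.2 323.1 flange top/bot v 205.5 202.1
0.002 0.042 stripe u 246.0 314.6 v 287.2 back/front v 255.1 317.6 flange top/bot v 203.2 200.1
```

```bash
python3 -c "
import cv2,numpy as np
cv2.imwrite('pics/w34.png',cv2.resize(np.hstack([cv2.imread('pics/w3c.png'),cv2.imread('pics/w4c.png')]),(800,400)))"
```

```text
(no output)
```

View pics/w34.png

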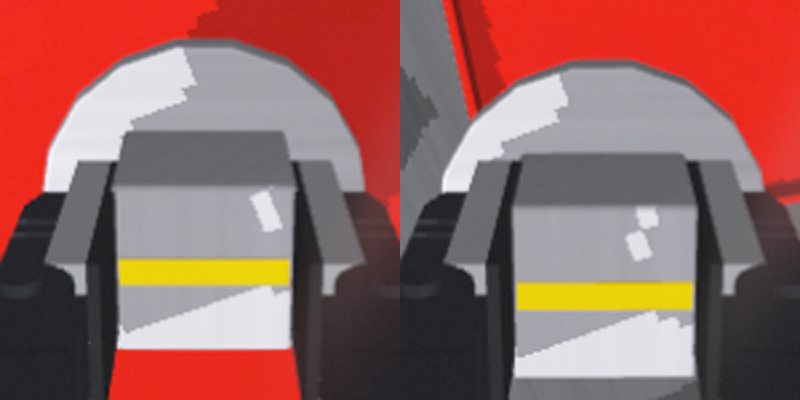

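```bash
cat > fit.py <<'E'
from hand import *
ct=camtool()
W={'w3':[(114,186),(295,187),(117,349),(291,349),(121,131),(284,131),(208,39)],'w4':[(113,206),(296,206),(113,377),(293,377),(122,153),(286,153),(200,60)]}
def model(p):
    dx,dy,off,pi,ro,ya=p
    P=np.array([[.013,-.013,.057],[.013,.013,.057],[-.013,-.013,.057],[-.013,.013,.057],[.013,-.013,.033],[.013,.013,.033],[.027,0,.027]])
    P=P-[0,0,.045]
    P[:,2]*=-1
    P=R.from_euler('xyz',[ro,pi,ya]).apply(P)+[dx,dy,off-.045]
    return proj(ct,P)
for f,q in W.items():
    q=np.array(q)*.375+[205,195]
    def res(p):
        r=(model(p)-q); r[6,0]=0; return np.r_[r.ravel(),p[4]*100]
    s=least_squares(res,[0,0,.04,0,0,0],x_scale=[.001,.001,.001,.02,.02,.02]); print(f,np.round(s.x[:3]*1000,2),np.round(s.x[3:],3),'rms',np.sqrt((s.fun**2).mean()).round(2))
E
python3 fit.py
```

```text
w3 [-2.68  0.4  43.48] [-0.007  0.003  0.   ] rms 0.46
w4 [-4.54  0.42 38.95] [-0.055  0.001  0.003] rms 0.46
```

The 10 mm push slid the plug about 4 mm up in the pads and tilted it by about 0.05 rad. I'll set it back in the tray, let go and grasp it afresh, upright.

>>> {"fn": "arm_command", "kwargs": {"slide": [[0, 0, 30], [0, 0, 35], [0, 0, 35], [0, 0, 35], [0, 0, 25], [0, 0, 15], [0, 0, 8], [0, 0, 3], [0, 0, 0]], "turn": [0, 0, 0, 0, 0, 0, 0, 0, 0], "grip": [1, 1, 1, 1, 1, 1, 1, 1, 1]}}

```text
clock: 4.87
position: [0.511, 0.2318, 0.0475]
ee_rot: [0.824, 0.566, -0.001, -0.0]
ft_force: [0.4, -0.1, -2.0]
grip_width: 0.289
```

>>> {"fn": "arm_command", "kwargs": {"slide": [[0, 0, 2], [0, 0, 2], [0, 0, 1], [0, 0, 0]], "turn": [0, 0, 0, 0], "grip": [1, 1, 1, 1]}}

```text
clock: 5.2
position: [0.5118, 0.2321, 0.0437]
ee_rot: [0.824, 0.566, 0.0, 0.0]
ft_force: [0.2, -0.6, -2.9]
grip_width: 0.292
```

>>> {"fn": "arm_command", "kwargs": {"slide": [[0, 0, 1.5], [0, 0, 0], [0, 0, 1], [0, 0, 0]], "turn": [0, 0, 0, 0], "grip": [1, 1, 1, 1]}}

```text
clock: 5.53
position: [0.5115, 0.232, 0.0407]
ee_rot: [0.824, 0.566, -0.0, 0.0]
ft_force: [0.2, -0.3, -1.4]
grip_width: 0.288
```

>>> {"fn": "arm_command", "kwargs": {"slide": [[0, 0, 1], [0, 0, 0], [0, 0, 0], [0, 0, 0], [0, 0, 0], [0, 0, -3], [0, 0, -3], [0, 0, 0], [0, 0, 0]], "turn": [0, 0, 0, 0, 0, 0, 0, 0, 0], "grip": [1, 1, 0, 0, 0, 0, 0, 0, 0]}}

```text
clock: 6.28
position: [0.5118, 0.2321, 0.0462]
ee_rot: [0.824, 0.566, 0.0, 0.0]
ft_force: [0.7, 0.9, -1.0]
grip_width: 0.999
```

Run:
```python
from h import *
st()
im=manip.camera('wrist');cv2.imwrite('pics/w5.png',im)
```

```text
t 6.283 pos [0.5118 0.2321 0.0462] yaw xyz [ 3.1410e+00 -6.0000e-04  1.2043e+00] F [ 0.7  0.9 -1. ] T [ 0.04 -0.   -0.07] g 0.999
```

View pics/w5.png

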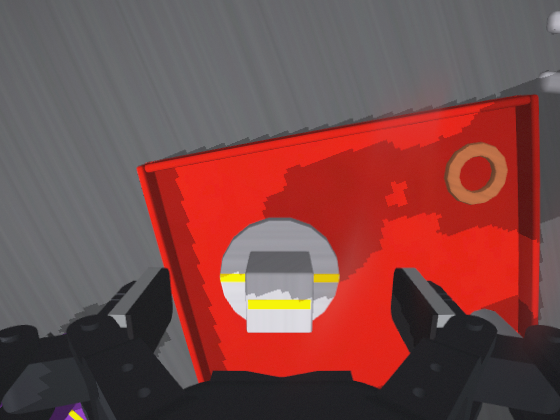

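>>> {"fn": "arm_command", "kwargs": {"slide": [[-3, 0, 0], [0, 0, 0], [0, 0, 0], [0, 0, 0], [0, 0, 0], [0, 0, 0], [0, 0, 0], [0, 0, 0], [0, 0, 0]], "turn": [0, 0, 0, 0, 0, 0, 0, 0, 0], "grip": [0, 1, 1, 1, 1, 1, 1, 1, 1], "newtons": 60}}

```text
clock: 7.08
position: [0.5105, 0.2293, 0.046]
ee_rot: [0.824, 0.566, 0.0, 0.0]
ft_force: [0.7, 0.5, 3.5]
grip_width: 0.287
```

Run:
```python
from h import *
st()
im=manip.camera('wrist');cv2.imwrite('pics/w6.png',im);cv2.imwrite('pics/w6c.png',cv2.resize(im[195:345,205:355],(600,600),interpolation=2))
```

```text
t 7.083 pos [0.5105 0.2293 0.046 ] yaw xyz [ 3.1414e+00 -2.0000e-04  1.2044e+00] F [0.7 0.5 3.5] T [-0.07  0.23  0.03] g 0.287
```

View pics/w6c.png

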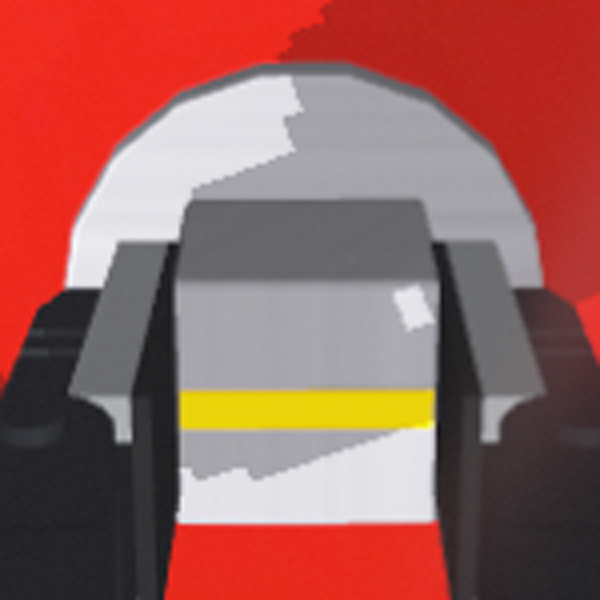

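Grasp is upright, TCP 42 mm above the foot. Lifting now.

>>> {"fn": "arm_command", "kwargs": {"slide": [[0, 0, -10], [0, 0, -20], [0, 0, -30], [0, 0, -35], [0, 0, -35], [0, 0, -30], [0, 0, -20], [0, 0, -10], [0, 0, 0]], "turn": [0, 0, 0, 0, 0, 0, 0, 0, 0], "grip": [1, 1, 1, 1, 1, 1, 1, 1, 1]}}

```text
clock: 7.88
position: [0.5111, 0.2296, 0.2381]
ee_rot: [0.824, 0.566, 0.002, 0.0]
ft_force: [0.1, 0.3, -2.2]
grip_width: 0.287
```

>>> {"fn": "arm_command", "kwargs": {"slide": [[-20, 5, 0], [-38, 10, 0], [-38, 10, 0], [-38, 10, 0], [-38, 10, 0], [-38, 10, 0], [-38, 10, 0], [-38, 10, 0], [-38, 10, 0], [-38, 10, 0]], "turn": [0, 0, 0, 0, 0, 0, 0, 0, 0, 0], "grip": [1, 1, 1, 1, 1, 1, 1, 1, 1, 1]}}

```text
clock: 8.72
position: [0.4678, -0.1445, 0.2339]
ee_rot: [0.824, 0.566, -0.001, -0.001]
ft_force: [1.4, 0.5, -2.1]
grip_width: 0.286
```

>>> {"fn": "arm_command", "kwargs": {"slide": [[-38, 10, 0], [-38, 10, 0], [-38, 10, 0], [-20, 5, 0], [-10, 3, 0], [0, 0, 0], [0, 0, 0], [0, 0, 0]], "turn": [0, 0, 0, 0, 0, 0, 0, 0], "grip": [1, 1, 1, 1, 1, 1, 1, 1]}}

```text
clock: 9.38
position: [0.4536, -0.2889, 0.2349]
ee_rot: [0.824, 0.567, -0.0, -0.001]
ft_force: [-0.8, 0.2, -2.5]
grip_width: 0.288
```

```bash
cat > look.py <<'E'
import sys,pickle
from hand import *
f=sys.argv[1]
o=st(); print(np.round(o['joint_pos'],2)); i=info('wrist'); im=manip.camera('wrist'); cv2.imwrite(f'pics/{f}.png',im)
pickle.dump((i,camtool(),o['position'],o['ee_rot']),open(f+'.pkl','wb'))
for t in ['neck','plug_seat']:
    for r in manip.tip_of(t,'wrist')[:2]:
        w=c2w(i,r['xyz']); print(t,round(r['score'],2),np.round(w,4),np.round(proj(i,w)[0]))
E
python3 look.py w7
```

```text
t 9.383 pos [ 0.4536 -0.2889  0.2349] yaw xyz [-3.1401e+00 -8.0000e-04  1.2064e+00] F [-0.8  0.2 -2.5] T [ 0.05 -0.01  0.01] g 0.288
[ 0.23  0.13  0.28  1.7  -0.04  1.31  0.15]
neck 0.62 [ 0.4863 -0.2175  0.1045] [288.  96.]
plug_seat 0.75 [ 0.4558 -0.2912  0.2186] [287. 263.]
```

View pics/w7.png

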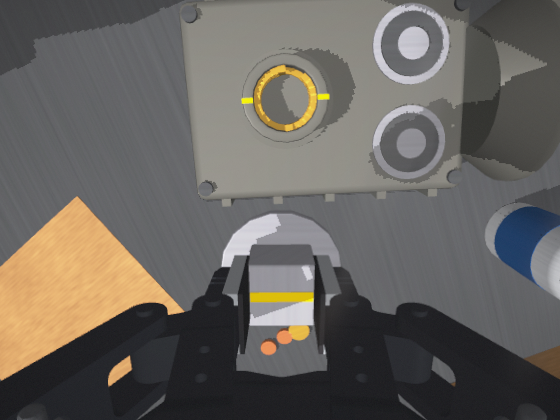

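The neck is at (285,98), with marks at (247,101) and (323,97). The plug stripe is still level at v≈297.

```bash
cat > neck.py <<'E'
import sys,pickle
from hand import *
f=sys.argv[1]; i,ct,p,q=pickle.load(open(f+'.pkl','rb')); im=cv2.imread(f'pics/{f}.png')
cx,cy,rr=map(int,sys.argv[2:5])
x0,y0=cx-rr,max(cy-rr,0); cv2.imwrite(f'pics/{f}n.png',cv2.resize(im[y0:cy+rr,x0:cx+rr],(600,600*(cy+rr-y0)//(2*rr)),interpolation=2))
hsv=cv2.cvtColor(im,cv2.COLOR_BGR2HSV); m=cv2.inRange(hsv,(27,150,150),(33,255,255)); m[y0+2*rr:]=0
n,l,s,c=cv2.connectedComponentsWithStats(m); mk=[]
for k in range(1,n):
    if s[k,4]>12: print(s[k],c[k].round(1)); mk.append(c[k])
mk=sorted(mk,key=lambda a:a[0])
W=ray(i,np.array([mk[0],mk[-1]]),.105); d=W[1]-W[0]
print('centre',W.mean(0).round(4),'sep',np.linalg.norm(d).round(4),'yaw',np.arctan2(d[1],d[0]).round(4))
m2=cv2.inRange(hsv,(10,120,60),(33,255,255)); m2[:y0]=0;m2[cy+rr:]=0;m2[:,:x0]=0;m2[:,cx+rr:]=0
m2[l>0]=0 if False else m2[l>0]
for k in range(1,n): m2[l==k]=0
n,l,s,c=cv2.connectedComponentsWithStats(m2);k=1+np.argmax(s[1:,4])
h=cv2.convexHull(max(cv2.findContours((l==k).astype(np.uint8),0,1)[0],key=len)).reshape(-1,2)
P=ray(i,h,.105)[:,:2]*1000; e=cv2.fitEllipse(P.astype(np.float32)); print('inner ellipse',np.round(e,1).tolist() if 0 else e)
Rt=R.from_quat(q).as_matrix(); print('tool pos',np.round(p,4),'toolframe vec to neck',(Rt.T@(W.mean(0)-p)).round(4),'tool y yaw',np.arctan2(Rt[1,1],Rt[0,1]).round(4))
s,c=meas(im); print('stripe',s,c.round(1))
E
python3 neck.py w7 285 98 55
```

```text
[317  94  12   6  58] [322.7  96.1]
[241  98  12   6  57] [246.8 100. ]
centre [ 0.4836 -0.2178  0.105 ] sep 0.0539 yaw -0.3134
inner ellipse ((483.47894287109375, -218.2490692138672), (44.55617904663086, 45.181549072265625), 38.996341705322266)
tool pos [ 0.4536 -0.2889  0.2349] toolframe vec to neck [0.077  0.0028 0.13  ] tool y yaw -0.3644
stripe [250 292  64  10 637] [281.5 296.5]
```

View pics/w7n.png

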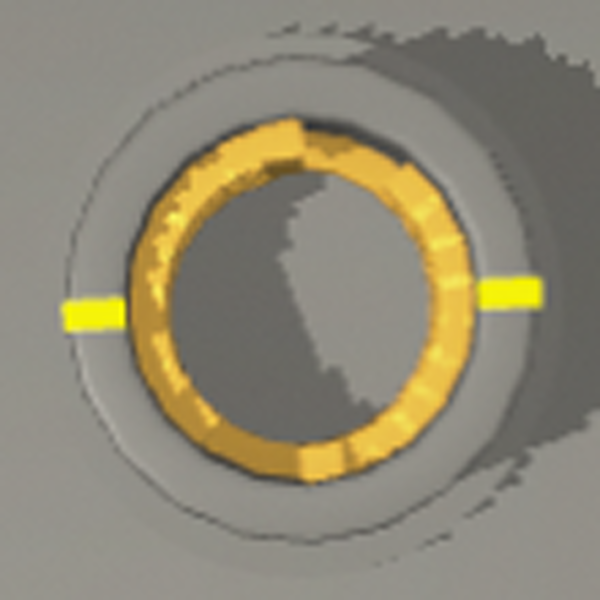

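```bash
cat >> fit.py <<'E'
q=np.array([(176,281),(439,280),(179,523),(437,523),(190,200),(427,199),(310,62)])*.25+[205,195]
def res(p):
    r=(model(p)-q); r[6,0]=0; return np.r_[r.ravel(),p[4]*100]
s=least_squares(res,[0,0,.04,0,0,0],x_scale=[.001,.001,.001,.02,.02,.02]); print('w6',np.round(s.x[:3]*1000,2),np.round(s.x[3:],3))
E
python3 fit.py
```

```text
w3 [-2.68  0.43 43.46] [-0.007  0.003  0.   ] rms 0.46
w4 [-4.54  0.44 38.93] [-0.055  0.001  0.003] rms 0.46
w6 [-3.72  0.71 45.44] [-0.012 -0.002 -0.003]
```

>>> {"fn": "arm_command", "kwargs": {"slide": [[27, 1, 0], [27, 1, 0], [25, 0.6, 15], [0, 0, 20], [0, 0, 20], [0, 0, 12], [0, 0, 0], [0, 0, 0], [0, 0, 0]], "turn": [0, 0, 0, -2.9, 0, 0, 0, 0, 0], "grip": [1, 1, 1, 1, 1, 1, 1, 1, 1]}}

```text
clock: 10.28
position: [0.4846, -0.2183, 0.17]
ee_rot: [0.81, 0.587, 0.001, 0.001]
ft_force: [-0.2, 0.1, -2.2]
grip_width: 0.288
```

Run:
```python
from h import *
o=st(); print(np.round(o['joint_pos'],2)); Rt=R.from_quat(o['ee_rot']).as_matrix(); p=np.array(o['position'])
out=[]
for n in ['scene','side']:
    im=manip.camera(n); i=info(n); nk=np.array([.4836,-.2180,.105])
    u=proj(i,nk)[0].astype(int); c=im[u[1]-40:u[1]+30,u[0]-35:u[0]+35]; out.append(cv2.resize(c,(400,400),interpolation=2)); print(n,u)
    foot=p+Rt@np.array([-.0021,0,.042]); th=np.linspace(0,2*np.pi,60)
    for r,z,b in [(.031,.105,nk),(.017,foot[2],foot),(.027,foot[2]+.027,foot)]:
        P=np.c_[b[0]+r*np.cos(th),b[1]+r*np.sin(th),np.full(60,z)]; q=(proj(i,P)-u+[35,40])*[400/70,400/70]
        cv2.polylines(out[-1],[q.astype(np.int32)],True,(255,0,255) if r!=.031 else (255,255,0),1)
cv2.imwrite('pics/h1.png',np.hstack(out))
```

```text
t 10.283 pos [ 0.4846 -0.2183  0.17  ] yaw xyz [ 3.1399e+00 -1.0000e-04  1.2544e+00] F [-0.2  0.1 -2.2] T [-0.02  0.    0.01] g 0.288
[ 0.15  0.17  0.21  1.8  -0.04  1.17  0.05]
scene [242 155]
side [332 151]
```

View pics/h1.png

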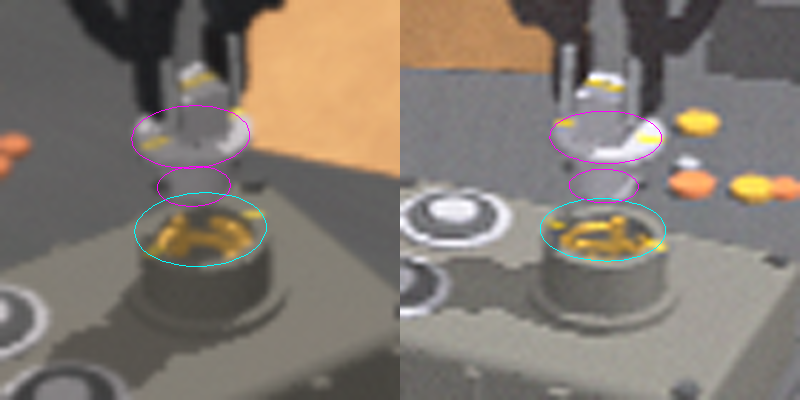

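```bash
cat > hov.py <<'E'
import sys
from h import *
out=[]
o=st()
for n in ['scene','side']:
    im=manip.camera(n); i=info(n); nk=np.array([.4836,-.2180,.105])
    u=proj(i,nk)[0].astype(int); c=im[u[1]-35:u[1]+15,u[0]-25:u[0]+25]; 
    big=cv2.resize(c,(400,400),interpolation=cv2.INTER_CUBIC)
    for k in range(0,400,80):
        cv2.putText(big,str(u[0]-25+k//8),(k,8),0,.3,(255,255,255)); cv2.putText(big,str(u[1]-35+k//8),(0,k+4),0,.3,(255,255,255))
    out.append(big)
    e=1e-3; P=nk
    print(n,'px per mm x,y,z',[np.round((proj(i,P+np.eye(3)[k]*e)-proj(i,P))[0],3).tolist() for k in range(3)],'neck proj',proj(i,nk)[0].round(1))
    np.save(n+'_im.npy',im)
cv2.imwrite(f'pics/{sys.argv[1]}.png',np.hstack(out))
E
python3 hov.py h2
```

```text
t 10.383 pos [ 0.4847 -0.2184  0.1701] yaw xyz [ 3.1394e+00 -1.0000e-04  1.2545e+00] F [-0.1 -0.9 -3. ] T [-0.03  0.03 -0.02] g 0.283
scene px per mm x,y,z [[-0.242, 0.166], [0.282, 0.125], [-0.02, -0.31]] neck proj [242.2 155. ]
side px per mm x,y,z [[-0.354, -0.017], [-0.023, 0.175], [0.011, -0.308]] neck proj [332.5 151.1]
```

View pics/h2.png

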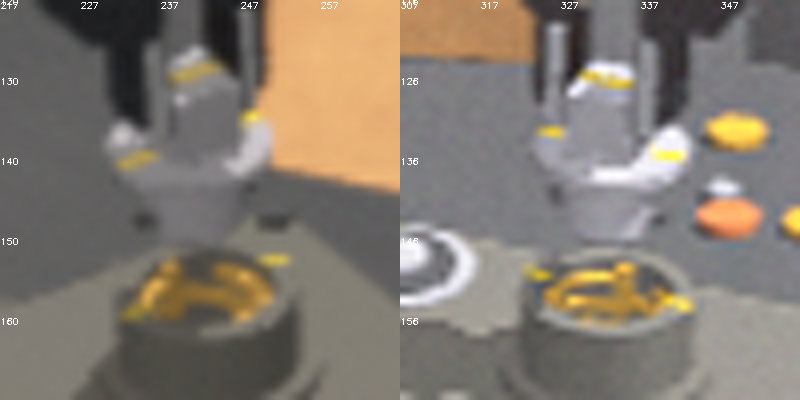

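```bash
cat > sil.py <<'E'
from h import *
th=np.linspace(0,2*np.pi,180)
def lim(i,c,r,z):
    P=np.c_[c[0]+r*np.cos(th),c[1]+r*np.sin(th),np.full(180,z)]; q=proj(i,P); return q[:,0].min(),q[:,0].max(),q[:,1].min(),q[:,1].max()
nk=(.4836,-.2180); pl=(.4839,-.2203); f=.1701-.042
for n in ['scene','side']:
    i=info(n)
    for nm,c,r,z in [('neck105',nk,.031,.105),('neck85',nk,.031,.085),('flange top',pl,.027,f+.033),('flange bot',pl,.027,f+.027),('shank',pl,.017,f+.01)]:
        l=lim(i,c,r,z); print(n,nm,np.round(l,1),'mid u',round((l[0]+l[1])/2,2))
E
python3 sil.py
python3 - <<'E'
import numpy as np,cv2
o=[]
for n,(u0,v0) in [('scene',(225,122)),('side',(315,122))]:
    im=np.load(f'{n}_im.npy'); o.append(cv2.resize(im[v0:v0+50,u0:u0+33],(396,600),interpolation=0))
cv2.imwrite('pics/h3.png',np.hstack(o))
E
```

```text
scene neck105 [230.6 253.7 148.7 161.6] mid u 242.15
scene neck85 [231.1 253.9 154.8 167.8] mid u 242.54
scene flange top [229.9 250.6 131.5 142.4] mid u 240.28
scene flange bot [230.1 250.7 133.5 144.4] mid u 240.41
scene shank [234.3 247.2 140.9 147.9] mid u 240.77
side neck105 [321.6 343.5 145.8 156.7] mid u 332.54
side neck85 [321.4 343.2 151.8 162.9] mid u 332.33
side flange top [323.3 342.9 128.5 137.7] mid u 333.11
side flange bot [323.3 342.8 130.4 139.6] mid u 333.04
side shank [326.7 338.9 137.5 143.3] mid u 332.84
```

View pics/h3.png

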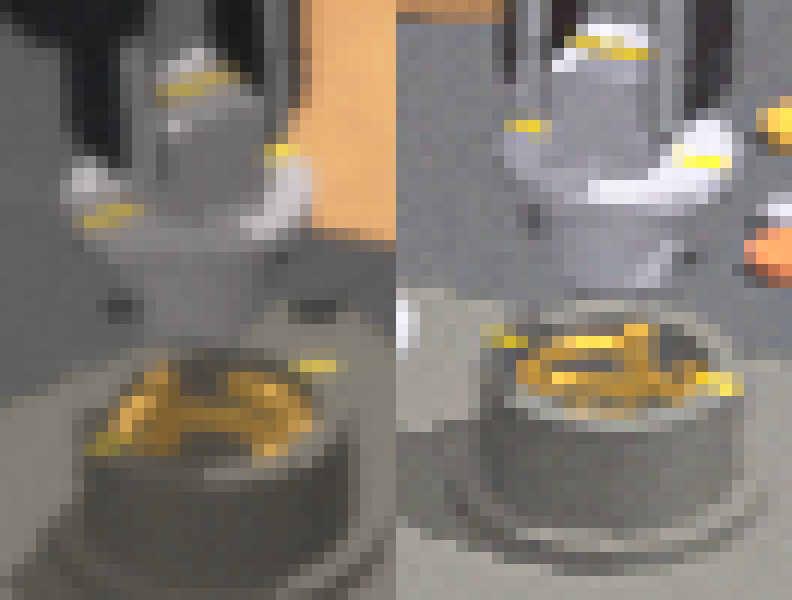

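Side and scene silhouettes agree with the calculation to about 1 mm: the plug is ~2 mm short in +y. I'll correct that and lower it slowly.

>>> {"fn": "arm_command", "kwargs": {"slide": [[2.1, -1, 8], [0, 0, 8], [0, 0, 6], [0, 0, 3], [0, 0, 0], [0, 0, 0]], "turn": [-0.2, 0, 0, 0, 0, 0], "grip": [1, 1, 1, 1, 1, 1]}}

```text
clock: 10.98
position: [0.4836, -0.2157, 0.1436]
ee_rot: [0.809, 0.588, -0.0, -0.0]
ft_force: [0.6, -0.6, -1.8]
grip_width: 0.293
```

>>> {"fn": "arm_command", "kwargs": {"slide": [[0, 0, 2], [0, 0, 2], [0, 0, 0], [0, 0, 0]], "turn": [0, 0, 0, 0], "grip": [1, 1, 1, 1]}}

```text
clock: 11.32
position: [0.4837, -0.2157, 0.1398]
ee_rot: [0.809, 0.588, 0.0, -0.0]
ft_force: [-0.1, -0.7, -1.8]
grip_width: 0.286
```

Run:
```python
from h import *
st()
```

```text
t 11.317 pos [ 0.4837 -0.2157  0.1398] yaw xyz [-3.1416 -0.      1.2584] F [-0.1 -0.7 -1.8] T [ 0.02 -0.   -0.01] g 0.286
```

>>> {"fn": "arm_command", "kwargs": {"slide": [[0, 0, 1.5], [0, 0, 1.5], [0, 0, 0], [0, 0, 0]], "turn": [0, 0, 0, 0], "grip": [1, 1, 1, 1]}}

```text
clock: 11.65
position: [0.4837, -0.2157, 0.1367]
ee_rot: [0.809, 0.588, -0.0, -0.0]
ft_force: [0.4, -0.1, -2.3]
grip_width: 0.287
```

Going in freely so far (the foot should now be about 5 mm below the crest level). Continuing.

>>> {"fn": "arm_command", "kwargs": {"slide": [[0, 0, 1], [0, 0, 1], [0, 0, 0], [0, 0, 0]], "turn": [0, 0, 0, 0], "grip": [1, 1, 1, 1]}}

```text
clock: 11.98
position: [0.4836, -0.2157, 0.1347]
ee_rot: [0.809, 0.588, -0.0, -0.0]
ft_force: [1.0, 1.2, -2.0]
grip_width: 0.286
```

>>> {"fn": "arm_command", "kwargs": {"slide": [[0, 0, 1], [0, 0, 0], [0, 0, 0]], "turn": [0, 0, 0], "grip": [1, 1, 1]}}

```text
clock: 12.23
position: [0.4838, -0.2158, 0.134]
ee_rot: [0.809, 0.588, 0.0, 0.0]
ft_force: [-0.4, -0.1, -0.2]
grip_width: 0.282
```

>>> {"fn": "arm_command", "kwargs": {"slide": [[0, 0, 1], [0, 0, 0], [0, 0, 0]], "turn": [0, 0, 0], "grip": [1, 1, 1]}}

```text
clock: 12.48
position: [0.484, -0.2158, 0.1336]
ee_rot: [0.809, 0.588, 0.0, 0.0]
ft_force: [-2.3, -0.1, 5.7]
grip_width: 0.287
```

Contact at TCP z=0.134, which is exactly the crest height (92+42 mm), with about 8 N of pressure. Now turning backward.

>>> {"fn": "arm_command", "kwargs": {"slide": [[0, 0, 0], [0, 0, 0], [0, 0, 0], [0, 0, 0], [0, 0, 0]], "turn": [-4, -4, -4, -3, 0], "grip": [1, 1, 1, 1, 1]}}

```text
clock: 12.9
position: [0.484, -0.217, 0.1336]
ee_rot: [0.724, 0.69, 0.0, 0.001]
ft_force: [-1.8, -3.6, 4.7]
grip_width: 0.288
```

Run:
```python
from h import *
st()
```

```text
t 12.9 pos [ 0.484  -0.217   0.1336] yaw xyz [3.1400e+00 1.5000e-03 1.5217e+00] F [-1.8 -3.6  4.7] T [-0.89  0.22  0.  ] g 0.288
```

>>> {"fn": "arm_command", "kwargs": {"slide": [[-0.5, -0.3, 0], [-0.5, -0.2, 0], [0, 0, 0.3], [0, 0, 0]], "turn": [-3, -3, -2, 0], "grip": [1, 1, 1, 1]}}

```text
clock: 13.23
position: [0.4838, -0.2173, 0.1335]
ee_rot: [0.675, 0.738, 0.0, 0.001]
ft_force: [-2.3, -1.1, 6.9]
grip_width: 0.28
```

Run:
```python
from h import *
st()
```

```text
t 13.233 pos [ 0.4838 -0.2173  0.1335] yaw xyz [3.1398e+00 1.0000e-03 1.6595e+00] F [-2.3 -1.1  6.9] T [-0.51  0.32 -0.05] g 0.28
```

>>> {"fn": "arm_command", "kwargs": {"slide": [[0, -0.3, 0], [-0.2, -0.3, 0], [0, -0.2, 0], [0, 0, 0]], "turn": [-3, -3, -3, 0], "grip": [1, 1, 1, 1]}}

```text
clock: 13.57
position: [0.4833, -0.2173, 0.1336]
ee_rot: [0.615, 0.789, 0.0, 0.001]
ft_force: [0.6, -0.4, 6.2]
grip_width: 0.287
```

Run:
```python
from h import *
st()
```

```text
t 13.567 pos [ 0.4833 -0.2173  0.1336] yaw xyz [3.1394e+00 1.2000e-03 1.8180e+00] F [ 0.6 -0.4  6.2] T [-0.19  0.04  0.06] g 0.287
```

Lateral forces are near zero and the plug is still on the crest at 0.56 rad back. Continuing.

>>> {"fn": "arm_command", "kwargs": {"slide": [[0, -0.1, 0], [0, -0.1, 0], [0, -0.1, 0], [0, 0, 0]], "turn": [-3, -3, -3, 0], "grip": [1, 1, 1, 1]}}

```text
clock: 13.9
position: [0.4831, -0.2174, 0.1335]
ee_rot: [0.551, 0.835, 0.0, 0.001]
ft_force: [-1.1, -0.7, 7.5]
grip_width: 0.287
```

Run:
```python
from h import *
st()
```

```text
t 13.9 pos [ 0.4831 -0.2174  0.1335] yaw xyz [3.1396e+00 1.6000e-03 1.9751e+00] F [-1.1 -0.7  7.5] T [-0.27 -0.02  0.02] g 0.287
```

>>> {"fn": "arm_command", "kwargs": {"slide": [[0, -0.1, 0], [0, -0.1, 0], [0, -0.1, 0], [0, 0, 0]], "turn": [-3, -3, -3, 0], "grip": [1, 1, 1, 1]}}

```text
clock: 14.23
position: [0.4828, -0.2174, 0.1336]
ee_rot: [0.483, 0.875, 0.0, 0.001]
ft_force: [-0.2, -0.8, 6.3]
grip_width: 0.291
```

Run:
```python
from h import *
st()
```

```text
t 14.233 pos [ 0.4828 -0.2174  0.1336] yaw xyz [3.1398e+00 1.7000e-03 2.1323e+00] F [-0.2 -0.8  6.3] T [-0.18 -0.06  0.08] g 0.291
```

>>> {"fn": "arm_command", "kwargs": {"slide": [[0, -0.1, 0], [0, -0.1, 0], [0, -0.1, 0], [0, 0, 0]], "turn": [-3, -3, -3, 0], "grip": [1, 1, 1, 1]}}

```text
clock: 14.57
position: [0.4824, -0.2175, 0.1332]
ee_rot: [0.414, 0.91, 0.0, 0.001]
ft_force: [0.7, -0.5, 4.1]
grip_width: 0.288
```

Run:
```python
from h import *
o=st();print(o['joint_pos'])
```

```text
t 14.567 pos [ 0.4824 -0.2175  0.1332] yaw xyz [3.1403e+00 1.5000e-03 2.2887e+00] F [ 0.7 -0.5  4.1] T [-0.02 -0.23 -0.03] g 0.288
[ 0.2437706   0.19839358  0.1043882   1.84409612 -0.02352089  1.09830395
  1.07474063]
```

>>> {"fn": "arm_command", "kwargs": {"slide": [[0, -0.1, 0.3], [0, -0.1, 0.2], [0, 0, 0]], "turn": [-3, -2, 0], "grip": [1, 1, 1]}}

```text
clock: 14.82
position: [0.4812, -0.2171, 0.1315]
ee_rot: [0.374, 0.927, 0.0, -0.0]
ft_force: [0.5, -0.1, -1.9]
grip_width: 0.292
```

Run:
```python
from h import *
o=st()
```

```text
t 14.817 pos [ 0.4812 -0.2171  0.1315] yaw xyz [-3.1415e+00 -1.0000e-03  2.3744e+00] F [ 0.5 -0.1 -1.9] T [ 0.02 -0.25  0.05] g 0.292
```

It dropped free at about 1.1 rad backward: z fell and the force went back to the weight alone. I'll centre it and lower it into the thread start.

>>> {"fn": "arm_command", "kwargs": {"slide": [[-0.5, 0.5, 0], [0, 0, 1.5], [0, 0, 1], [0, 0, 0]], "turn": [-3, 0, 0, 0], "grip": [1, 1, 1, 1]}}

```text
clock: 15.15
position: [0.4818, -0.2173, 0.1289]
ee_rot: [0.351, 0.936, 0.0, -0.001]
ft_force: [0.3, -0.3, -2.3]
grip_width: 0.289
```

Run:
```python
from h import *
o=st()
```

```text
t 15.15 pos [ 0.4818 -0.2173  0.1289] yaw xyz [-3.1413e+00 -1.1000e-03  2.4249e+00] F [ 0.3 -0.3 -2.3] T [-0.  0. -0.] g 0.289
```

>>> {"fn": "arm_command", "kwargs": {"slide": [[0, 0, 1.5], [0, 0, 1], [0, 0, 0], [0, 0, 0]], "turn": [0, 0, 0, 0], "grip": [1, 1, 1, 1]}}

```text
clock: 15.48
position: [0.4822, -0.2175, 0.1269]
ee_rot: [0.35, 0.937, 0.0, -0.0]
ft_force: [0.3, -0.1, -2.6]
grip_width: 0.287
```

>>> {"fn": "arm_command", "kwargs": {"slide": [[0, 0, 1], [0, 0, 0], [0, 0, 0.7], [0, 0, 0]], "turn": [0, 0, 0, 0], "grip": [1, 1, 1, 1]}}

```text
clock: 15.82
position: [0.4822, -0.2175, 0.1252]
ee_rot: [0.349, 0.937, 0.0, 0.0]
ft_force: [-0.1, -0.6, -3.0]
grip_width: 0.285
```

Run:
```python
from h import *
o=st()
```

```text
t 15.817 pos [ 0.4822 -0.2175  0.1252] yaw xyz [3.1415 0.     2.4277] F [-0.1 -0.6 -3. ] T [0.03 0.05 0.03] g 0.285
```

>>> {"fn": "arm_command", "kwargs": {"slide": [[0, 0, 0.8], [0, 0, 0], [0, 0, 0]], "turn": [0, 0, 0], "grip": [1, 1, 1]}}

```text
clock: 16.07
position: [0.4823, -0.2176, 0.1249]
ee_rot: [0.349, 0.937, 0.0, 0.0]
ft_force: [-1.2, -0.6, 4.3]
grip_width: 0.286
```

Run:
```python
from h import *
o=st()
```

```text
t 16.067 pos [ 0.4823 -0.2176  0.1249] yaw xyz [3.1414e+00 4.0000e-04 2.4277e+00] F [-1.2 -0.6  4.3] T [ 0.18  0.41 -0.  ] g 0.286
```

Seated in the thread start at z=0.1249, as predicted (83+42 mm). Now screwing clockwise, following down 4.5 mm/rad.

>>> {"fn": "arm_command", "kwargs": {"slide": [[0, 0.15, 0.35], [0, 0.15, 0.4], [0, 0.15, 0.4], [0, 0, 0]], "turn": [5, 5, 5, 0], "grip": [1, 1, 1, 1]}}

```text
clock: 16.4
position: [0.4831, -0.2173, 0.1237]
ee_rot: [0.47, 0.882, 0.0, 0.001]
ft_force: [0.2, -0.2, 1.4]
grip_width: 0.288
```

Run:
```python
from h import *
o=st()
```

```text
t 16.4 pos [ 0.4831 -0.2173  0.1237] yaw xyz [3.1408e+00 1.1000e-03 2.1619e+00] F [ 0.2 -0.2  1.4] T [ 0.   -0.11 -0.01] g 0.288
```

Threading freely. Continuing.

>>> {"fn": "arm_command", "kwargs": {"slide": [[0, 0.12, 0.4], [0, 0.12, 0.4], [0, 0.12, 0.4], [0, 0, 0]], "turn": [5, 5, 5, 0], "grip": [1, 1, 1, 1]}}

```text
clock: 16.73
position: [0.4833, -0.2173, 0.1225]
ee_rot: [0.581, 0.814, 0.0, 0.001]
ft_force: [0.9, 0.1, 2.7]
grip_width: 0.287
```

Run:
```python
from h import *
o=st()
```

```text
t 16.733 pos [ 0.4833 -0.2173  0.1225] yaw xyz [3.1407e+00 8.0000e-04 1.9029e+00] F [0.9 0.1 2.7] T [-0.12 -0.1   0.01] g 0.287
```

>>> {"fn": "arm_command", "kwargs": {"slide": [[0, 0.12, 0.4], [0, 0.12, 0.4], [0, 0.12, 0.4], [0, 0, 0]], "turn": [5, 5, 5, 0], "grip": [1, 1, 1, 1]}}

```text
clock: 17.07
position: [0.4835, -0.2173, 0.1213]
ee_rot: [0.681, 0.732, 0.0, 0.001]
ft_force: [1.7, -1.3, 2.8]
grip_width: 0.288
```

Run:
```python
from h import *
o=st()
```

```text
t 17.067 pos [ 0.4835 -0.2173  0.1213] yaw xyz [3.1407e+00 6.0000e-04 1.6429e+00] F [ 1.7 -1.3  2.8] T [-0.17 -0.02 -0.03] g 0.288
```

>>> {"fn": "arm_command", "kwargs": {"slide": [[0, 0.05, 0.4], [0, 0.05, 0.4], [0, 0.05, 0.3], [0, 0, 0]], "turn": [5, 5, 4, 0], "grip": [1, 1, 1, 1]}}

```text
clock: 17.4
position: [0.4838, -0.2164, 0.1203]
ee_rot: [0.764, 0.645, 0.001, 0.0]
ft_force: [-0.5, 0.9, 3.9]
grip_width: 0.285
```

Run:
```python
from h import *
o=st()
```

```text
t 17.4 pos [ 0.4838 -0.2164  0.1203] yaw xyz [ 3.1407e+00 -7.0000e-04  1.4011e+00] F [-0.5  0.9  3.9] T [ 0.33 -0.07  0.08] g 0.285
```

>>> {"fn": "arm_command", "kwargs": {"slide": [[0, 0.05, 0.3], [0, 0.05, 0.2], [0, 0, 0]], "turn": [4, 4, 0], "grip": [1, 1, 1]}}

```text
clock: 17.65
position: [0.4844, -0.2162, 0.1201]
ee_rot: [0.807, 0.59, 0.001, 0.0]
ft_force: [0.6, 2.1, 5.9]
grip_width: 0.284
```

Run:
```python
from h import *
o=st()
```

```text
t 17.65 pos [ 0.4844 -0.2162  0.1201] yaw xyz [ 3.1399e+00 -1.1000e-03  1.2621e+00] F [0.6 2.1 5.9] T [ 0.35 -0.29 -0.01] g 0.284
```

The flange has met the rim (z steady at 0.120). Now small turns to hand-tight, watching the moment about z.

>>> {"fn": "arm_command", "kwargs": {"slide": [[0, 0.05, 0], [0, 0.05, 0], [0, 0, 0]], "turn": [3, 3, 0], "grip": [1, 1, 1]}}

```text
clock: 17.9
position: [0.4846, -0.2163, 0.1201]
ee_rot: [0.837, 0.547, 0.001, 0.0]
ft_force: [1.6, 2.2, 5.1]
grip_width: 0.29
```

Run:
```python
from h import *
o=st()
```

```text
t 17.9 pos [ 0.4846 -0.2163  0.1201] yaw xyz [ 3.1398e+00 -1.3000e-03  1.1583e+00] F [1.6 2.2 5.1] T [ 0.39 -0.48  0.01] g 0.29
```

>>> {"fn": "arm_command", "kwargs": {"slide": [[0, 0, 0], [0, 0, 0], [0, 0, 0]], "turn": [3, 3, 0], "grip": [1, 1, 1]}}

```text
clock: 18.15
position: [0.4846, -0.2166, 0.12]
ee_rot: [0.864, 0.503, 0.001, 0.001]
ft_force: [2.7, 1.4, 5.4]
grip_width: 0.286
```

Run:
```python
from h import *
o=st()
```

```text
t 18.15 pos [ 0.4846 -0.2166  0.12  ] yaw xyz [ 3.1397e+00 -1.1000e-03  1.0535e+00] F [2.7 1.4 5.4] T [ 0.32 -0.72 -0.03] g 0.286
```

>>> {"fn": "arm_command", "kwargs": {"slide": [[0.2, 0.3, 0], [0.2, 0.3, 0], [0, 0, 0]], "turn": [3, 2, 0], "grip": [1, 1, 1]}}

```text
clock: 18.4
position: [0.4847, -0.2168, 0.1199]
ee_rot: [0.885, 0.465, 0.0, 0.0]
ft_force: [-0.1, 1.6, 7.2]
grip_width: 0.287
```

Run:
```python
from h import *
o=st()
```

```text
t 18.4 pos [ 0.4847 -0.2168  0.1199] yaw xyz [ 3.1408e+00 -3.0000e-04  9.6740e-01] F [-0.1  1.6  7.2] T [ 0.13 -0.18  0.36] g 0.287
```

The moment rose to about 0.36 N m and z is steady, so it is tight. No more turning. I'll recheck once and let go.

>>> {"fn": "arm_command", "kwargs": {"slide": [[0, 0, 0]], "turn": [0], "grip": [1]}}

```text
clock: 18.48
position: [0.4847, -0.2168, 0.12]
ee_rot: [0.885, 0.466, 0.0, 0.0]
ft_force: [-1.5, 2.6, 6.3]
grip_width: 0.286
```

Run:
```python
from h import *
o=st()
```

```text
t 18.483 pos [ 0.4847 -0.2168  0.12  ] yaw xyz [ 3.1407e+00 -5.0000e-04  9.6920e-01] F [-1.5  2.6  6.3] T [ 0.19 -0.26  0.24] g 0.286
```

0.24 N m, hand-tight. Ease off the downward pressure, open and retreat straight up.

>>> {"fn": "arm_command", "kwargs": {"slide": [[0, 0, -0.6], [0, 0, 0], [0, 0, 0], [0, 0, 0], [0, 0, 0], [0, 0, 0], [0, 0, 0]], "turn": [0, 0, 0, 0, 0, 0, 0], "grip": [1, 0, 0, 0, 0, 0, 0]}}

```text
clock: 19.07
position: [0.4841, -0.217, 0.1199]
ee_rot: [0.887, 0.463, -0.0, -0.0]
ft_force: [0.9, -0.5, 0.4]
grip_width: 1.0
```

>>> {"fn": "arm_command", "kwargs": {"slide": [[0, 0, -10], [0, 0, -20], [0, 0, -30], [0, 0, -30], [0, 0, -20], [-25, 0, 0], [-30, 0, 0], [-25, 0, 0], [0, 0, 0], [0, 0, 0]], "turn": [0, 0, 0, 0, 0, 0, 0, 0, 0, 0], "grip": [0, 0, 0, 0, 0, 0, 0, 0, 0, 0]}}

```text
clock: 19.9
position: [0.4376, -0.2839, 0.2309]
ee_rot: [0.887, 0.461, 0.0, 0.0]
ft_force: [0.6, 0.2, -0.3]
grip_width: 0.998
```

```bash
python3 look.py w9; python3 hov.py h9
```

```text
t 19.9 pos [ 0.4376 -0.2839  0.2309] yaw xyz [ 3.1407e+00 -3.0000e-04  9.5870e-01] F [ 0.6  0.2 -0.3] T [ 0.01 -0.04 -0.01] g 0.998
[ 0.19  0.1   0.32  1.75 -0.03  1.3  -0.1 ]
plug_seat 0.62 [ 0.4851 -0.2197  0.1022] [283.  94.]
t 20.05 pos [ 0.4391 -0.2817  0.2303] yaw xyz [ 3.1414e+00 -4.0000e-04  9.6320e-01] F [ 0.7  1.2 -0.5] T [ 0.01 -0.    0.02] g 1.0
scene px per mm x,y,z [[-0.242, 0.166], [0.282, 0.125], [-0.02, -0.31]] neck proj [242.2 155. ]
side px per mm x,y,z [[-0.354, -0.017], [-0.023, 0.175], [0.011, -0.308]] neck proj [332.5 151.1]
```

View pics/w9.png

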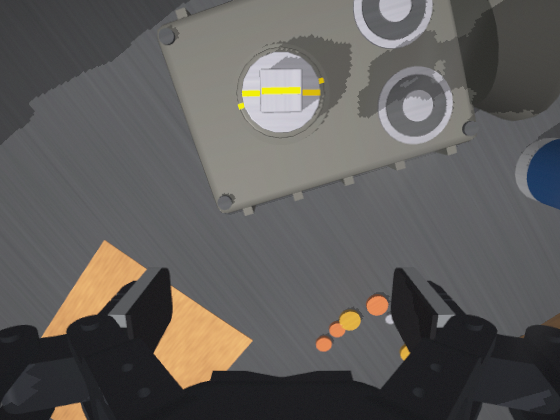

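View pics/h9.png

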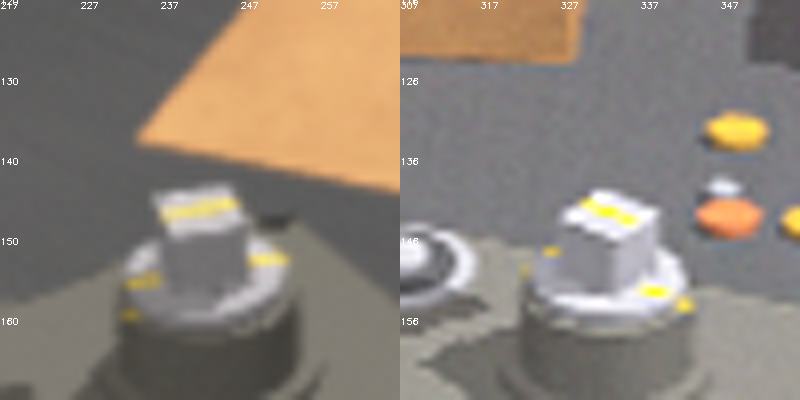

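The flange sits flush on the rim in all views (wrist (281,92), scene (243,154)). The stripe is about 0.3 rad clockwise of the marks, which matches the net turn. The gripper is clear, so I'm handing in.

Run:
```python
from h import *
im=manip.camera('scene');cv2.imwrite('pics/end.png',im)
print(manip.hand_in())
```

```text
the job is handed in; nothing more can be done
None
```

View pics/end.png

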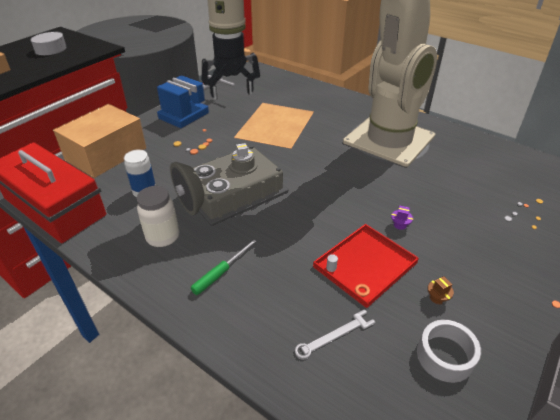

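The plug is home in the neck and hand-tight, the gripper is open and clear, and I handed the job in at about 20 s.

- **Fitting:** I lined the plug's stripe up with the marks and rested it on the crest with about 8 N. It came off the crest about 1.1 rad backward and then went down to the thread start, at the height the description gives. I then turned it about 1.46 rad clockwise.
- **Last checks:** The flange was flush on the rim in the wrist, scene and side pictures, 13.6 mm lower than on the crest against 14 mm expected. The stripe ended about 0.3 rad clockwise of the marks, as the net turn predicts. Nothing else in the final scene picture looks moved.
- **Tightness:** The turning moment read 0.36 N m for one moment at the last step, over the suggested 0.1 to 0.3 but under 0.6. It settled at 0.24 N m before I let go. The steady downward readings at the neck stayed below 10 N.
- **My mistake:** On the first lift I sent one row 10 mm downward. That pushed the plug about 4 mm up between the pads and tilted it by about 0.05 rad while it was still in the tray. The force was not read during that row. I set the plug back down in the tray and took a fresh, upright grasp before going on.

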